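# Load the leak-check stand and hold the sampling flask down on its sprung ring

### The job

Set up the leak check: take the brass check valve from the crate's tray, put it in the open drawer of the grey stand and slide the drawer fully shut. Then seat the round steel flask upright in the sprung ring on top of the stand, press it down until the ring is at, or nearly at, the bottom of its travel, and finish while still holding it pressed down like that. Leave the probe section, the flow cell and the aluminium canister where they are.

Things in the scene. Friction and masses are not known exactly. Their poses are not given: they have to be found in the camera images.
- valve_center (a point): Brass check valve lying level in the crate's tray: a square middle block 34 long x 26 wide x 26 high with a round threaded end (20 dia, 14 long) on each side, 62 mm long in all, about 150 g. The point is its centre, 13 mm above its underside; x runs along its length, y is across the flat sides to grip, z up.
- flask_center (a point): Round-bellied steel sampling flask standing upright in the crate's tray, 130 mm tall, about 300 g: flat foot 36 mm dia, ball-shaped belly 72 mm dia (widest 31 mm above the foot, ending 62 mm above it), straight neck 28 mm dia above that from 62 to 120 mm above the foot, dark cap 32 mm dia from 120 to 130 mm. The point is on its axis half-way up, 65 mm above the foot, already on the neck just above the belly; z is its upright axis.
- flask: The same flask; origin at the centre of the underside of its foot, z up along its axis.
- drawer_in (a point): Centre of the drawer's inner floor; moves with the drawer. The inside is 152 mm long (x) by 148 mm wide (y), side walls 36 mm above the floor, the front panel 47 mm above the floor. x points from the drawer's front into the stand (the shutting direction), z up. Only the front part of the drawer shows: the stand's front face is at x = (drawer joint value) - 80 mm in this frame, its roof is 72 mm above the bench, and the floor is 12 mm above the bench.
- drawer_front (a point): Middle of the outer face of the drawer's flat front panel (176 mm wide, spanning 6 to 64 mm above the bench, point 35 mm above the bench); moves with the drawer. x points into the stand: pushing the panel along +x slides the drawer shut. A 1 mm flat steel plate on the panel is decoration.
- drawer (a joint): How far the drawer is pulled out, m: 0 fully shut, 0.13 fully out. It slides with about 1.5 N of friction and stays where it is left.
- ring_top (a point): Centre of the top plane of the aluminium sprung ring on the stand's roof: 80 mm outer, 54 mm inner diameter, 12 mm thick, top 120 mm above the bench when not pressed; moves down with the ring. The flask's belly rests in the ring with the flask's half-way point 58 mm above this point. Nothing is below the ring for the flask's foot to strike.
- ring (a joint): How far the ring is pressed down, m: 0 up at rest, 0.020 at its bottom stop. The spring starts to give at about 4 N and needs about 13 N (flask's weight included) at the bottom; the flask's own weight does not press it down, and it springs back when let go.
- stand: Grey leak-check stand, a fixed steel box 180 x 180 x 72 mm with the drawer in its front (-x) face and the sprung ring on its roof; origin at the centre of its underside. The ring's axis is 10 mm behind (+x of) its centre.
- crate: Open grey field crate, fixed, 300 x 300 mm, its walls (10 mm thick) 65 mm above the bench; the tray floor inside, on which things lie, is 45 mm above the bench. Its lid hangs open outward on its left (+y) side. Origin at the centre of its underside.
- probe_center (a point): Sooty stainless probe section lying along the far part of the tray, 150 mm long, 22 mm dia with two 28 mm square collars; leave alone. Point at its centre, y along its length.
- flow_cell_center (a point): Pale clear acrylic flow cell block with two small round ports on top, 36 x 60 x 30 mm in the far part of the tray; leave alone. Point at its centre.
- canister_center (a point): Aluminium canister, 66 mm dia, 100 mm tall, standing on the bench to the right (-y) of the stand; leave alone. Point half-way up.
Things that resemble listed ones, but are neither listed nor needed, are in the scene too. There is more than one size of the part that bears valve_center; the job needs the smaller. Leave any blue look-alike of the flask alone.

How it is judged:
By the outcome, as a careful person would: the job done as asked, in the order asked, and still so for the second after the job is handed in, while the arm keeps its last pose, push and grip.
It also fails if it takes over 64 s, if anything falls off the work surface, if the arm or the gripper's body presses on something with over 40 N, if the wrist force passes 120 N, or if a joint passes its speed limit or range.

### The arm

A 6-joint arm with a two-finger parallel gripper is mounted at the origin on the work surface. World frame = base frame: x ahead of the robot, y to its left, z up, the work surface at z = 0. Lengths are in m, angles in rad, forces in N, time in s.
With the tool pointing down it reaches from about 0.3 to 0.775 m from the base axis. Payload 14.6 kg.
Tool frame: the origin (TCP) lies on the centre line of the jaws, within the pads' length; the fingertips stand 14 mm ahead of it and the grasp point (between the pads) lies 5 mm behind it; x points along the fingers, y is the direction in which the jaws open and shut, and the axes are right-handed (so a half turn about x gives the same grasp; the last joint's range is limited). The gripper opens to 94 mm and grips with 3 to 60 N. Pads are 16 mm wide; open, the fingers measure 119 mm over their backs; the gripper's body (75 mm by 177 mm) begins 78 mm behind the grasp point.
Start: joints at [-1.26, 0.3, 1.521, -0, 1.321, -0.067], TCP at [0.203, -0.511, 0.189] pointing down, gripper open.
Joint ranges: [-3.03, 3.03], [-0.79, 2.21], [0.23, 2.52], [-1.04, 4.18], [0, 3.07], [-2.55, 2.55]. Speed limits (rad/s): [2.22, 2.22, 2.57, 3.14, 3.14, 3.14].

### API

Orientations are given as [roll, pitch, yaw] about the fixed x, y, z axes, in that order (R = Rz(yaw) Ry(pitch) Rx(roll)).
In Python, from station import * gives the robot as it stands. The module is installed in compiled form; this text tells all that it offers.
- The arm moves only by the shell command python3 -m handwheel 'ROWS' [FORCE]. ROWS is JSON, a list of rows, each a list of 3 entries, a list of its own where there are three numbers: the shift along the tool's x, y, z in mm, then the turn about the tool's x in rad, then the gripper command: -1 is fully open, 1 is shut, values between are in proportion. In form: [[[dx, dy, dz], spin, gripper], ...]. A call has exactly 5 rows; each row is the pose to reach, as a shift and turn from the pose measured when the call began, along the tool's axes at that moment; what a row does not reach only later rows make up. A row lasts 1/10 s, in which the tool goes at most 50 mm and 8.59 degrees, less where a joint would pass 70% of its speed; a pose out of reach is approached as far as the arm can. A call with a gripper value outside its range is refused whole. The fingers move at their own pace and stop on an object; FORCE is the grip in N (left out, the last holds). Time passes only in rows, so rows that repeat a pose let the fingers close, or fill a call up. It gives the time, the measured TCP pose, the force and the opening at its end, in the units of the state.
- get_obs(): the state, without advancing time (a new reading comes with each control period).
- camera(name): name is "side" or "top" or "wrist"; returns (picture, depth): 480x640x3 uint8, blue, green, red; 480x640 float32, m along the optical axis (not along the pixel's ray), 0 where there is no reading.
- camera_info(name): a dict with "fx", "fy", "cx", "cy" (pixels), "extrinsics" (4x4, takes a point from camera to world coordinates). Camera axes: x right, y down, z forward; pixel columns grow to the right and rows downward; lengths in m; the calibration is good to about 2 mm. A picture is of the moment at which its call begins: read the wrist's pose just before it. camera_info takes no time and is no camera call; for the wrist camera it gives the pose at the moment of the call.
- hand_in(): hands the job in, once; it reports no verdict.
The state is a dict: "time_s": time; "qpos": joint angles; "joint_vel": joint speeds; "tau": joint torques, N m; "ee_pos": TCP position; "eef_rot": TCP orientation; "force": force on the tool from outside, world axes, zero at the start; "moment": the same for the moment, N m; "grip_width": finger opening in m.
Only numpy, scipy, OpenCV 4.12 (cv2) and the standard library are available. Lean on these libraries where they do the work, as an engineer would, in place of code of your own. Each camera call takes 0.05 s, during which the arm holds its last target. There are 200 camera calls.

## Working session

There is one attempt and no reset: what is moved stays moved. The work goes in short steps, Python scripts to look and compute and a shell command to move; the robot and the scene stay as the last step left them, time stands still between calls to the robot, and variables do not carry over. Pictures are saved under pics/ and viewed, about 8 in all and at most 12, crops included, and the job is handed in when it is done.

```bash
mkdir -p pics; cat > h.py <<'E'
from station import *
import numpy as np, cv2
from scipy.spatial.transform import Rotation as R
def pts(name):
    inf=camera_info(name); im,d=camera(name)
    v,u=np.mgrid[0:480,0:640]
    P=np.stack([(u-inf['cx'])*d/inf['fx'],(v-inf['cy'])*d/inf['fy'],d],-1)
    T=np.array(inf['extrinsics']); W=P@T[:3,:3].T+T[:3,3]; W[d==0]=np.nan
    return im,W
def save(name,tag):
    im,W=pts(name); cv2.imwrite(f'pics/{tag}.png',im); np.savez(f'{tag}.npz',im=im,W=W); return im,W
def rot():
    o=get_obs(); return np.array(o['ee_pos']),R.from_euler('xyz',o['eef_rot']).as_matrix()
def to_tool(target):
    p,M=rot(); return (M.T@(np.array(target)-p))*1000
E
python3 - <<'E'
from h import *
a,_=save('top','top0'); b,_=save('side','side0')
o=get_obs(); print(o); print(rot()[1].round(3))
print(camera_info('wrist')['extrinsics'])
E
```

```text
{'time_s': 0.1, 'qpos': array([-1.25959447e+00,  3.00363987e-01,  1.52149414e+00, -2.63925919e-07,
        1.32073608e+00, -6.65611065e-02]), 'joint_vel': array([ 4.92505233e-04, -1.40114567e-03, -6.58684598e-04,  1.54029497e-03,
       -9.70618825e-05, -1.51174753e-03]), 'tau': array([ 4.04448219e-03, -5.32638717e+01, -3.53284979e+01,  7.10049109e-02,
        2.34556070e-02, -5.60051922e-05]), 'ee_pos': array([ 0.20280321, -0.51097437,  0.18858188]), 'eef_rot': array([-1.63710218,  1.56979477,  1.88225351]), 'force': array([ 0.84858795, -0.09868319, -0.45343118]), 'moment': array([-0.00214592, -0.04421698,  0.01410259]), 'grip_width': 0.09394128914316463}
[[-0.     0.369 -0.929]
 [ 0.001 -0.929 -0.369]
 [-1.    -0.001 -0.   ]]
[[ 0.36864961 -0.89718406 -0.24322463  0.27409813]
 [-0.92956688 -0.35628445 -0.09469328 -0.48286209]
 [-0.00169986  0.2610022  -0.96533671  0.38353078]
 [ 0.          0.          0.          1.        ]]
```

View pics/top0.png

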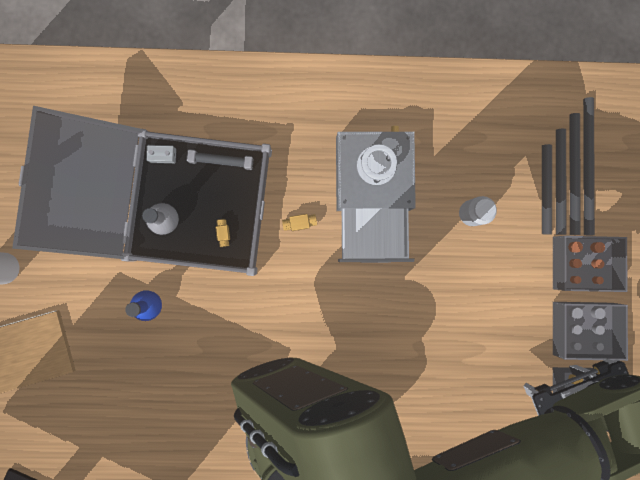

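View pics/side0.png

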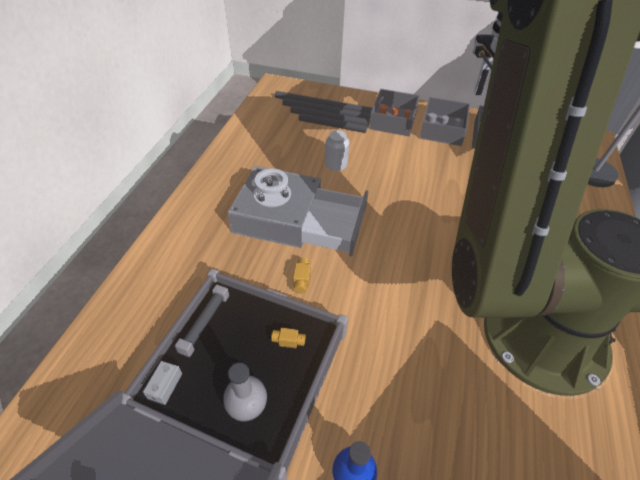

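The top view shows two brass valves: one in the tray at (222,233) and one on the bench at (299,222). The steel flask is in the tray at (160,218) and the blue look-alike at (146,305). The drawer is at (376,233), the ring at (378,163) and the canister at (478,211). The tray valve fits the description; I'll measure and confirm it with a crop.

```bash
cat > m.py <<'E'
from h import *
z=np.load('top0.npz'); im,W=z['im'],z['W']; s=np.load('side0.npz')
def reg(name,W,im,box,zlo,zhi,brass=False):
    u0,u1,v0,v1=box; P=W[v0:v1,u0:u1].reshape(-1,3); C=im[v0:v1,u0:u1].reshape(-1,3).astype(int)
    k=(P[:,2]>zlo)&(P[:,2]<zhi)
    if brass: k&=(C[:,2]-C[:,0]>70)
    Q=P[k]; r=cv2.minAreaRect((Q[:,:2]*1000).astype(np.float32)); print(name,k.sum(),'mean',Q.mean(0).round(4),'rect',np.round(r[0],1),np.round(r[1],1),round(r[2],1),'zmax',Q[:,2].max().round(4)); return Q
reg('valve tray',W,im,(205,242,210,255),.05,.09,True)
reg('valve bench',W,im,(275,325,208,238),.008,.06,True)
reg('flask cap',W,im,(135,185,195,245),.168,.19)
reg('flask belly',W,im,(135,185,195,245),.06,.11)
reg('ring',W,im,(345,412,135,195),.112,.13)
reg('stand roof',W,im,(325,425,120,215),.066,.08)
reg('drawer front',W,im,(330,420,250,270),.045,.075)
reg('drawer floor',W,im,(330,420,205,265),.005,.02)
reg('canister',W,im,(450,505,185,240),.09,.11)
reg('crate rim',W,im,(120,280,120,280),.058,.07)
W2,i2=s['W'],s['im']
reg('s valve tray',W2,i2,(265,310,320,355),.05,.09,True)
reg('s valve bench',W2,i2,(285,320,255,295),.008,.06,True)
reg('s flask cap',W2,i2,(215,275,350,425),.168,.19)
reg('s neck',W2,i2,(215,275,350,425),.115,.16)
reg('s ring',W2,i2,(240,300,160,210),.112,.13)
reg('s drawer front',W2,i2,(340,375,185,260),.055,.075)
a=cv2.resize(im[190:260,120:330],None,fx=3.8,fy=3.8,interpolation=2)
b=cv2.resize(i2[250:360,240:400],None,fx=2.9,fy=2.9,interpolation=2)
c=np.zeros((a.shape[0]+b.shape[0],800,3),np.uint8);c[:a.shape[0],:a.shape[1]]=a;c[a.shape[0]:,:b.shape[1]]=b
cv2.imwrite('pics/crop.png',c)
E
python3 m.py
```

```text
valve tray 237 mean [0.4934 0.1881 0.0695] rect [494.6 188.2] [61.1 24.7] 9.2 zmax 0.0769
valve bench 390 mean [0.5242 0.012  0.0322] rect [525.3  11.3] [33.2 81. ] 10.4 zmax 0.0403
flask cap 185 mean [0.5233 0.3236 0.1749] rect [523.3 323.9] [30.3 31.2] 52.4 zmax 0.1806
flask belly 583 mean [0.521  0.3137 0.096 ] rect [528.9 344.8] [115.1  70.9] 75.6 zmax 0.1098
ring 561 mean [ 0.659  -0.165   0.1199] rect [ 659.  -165.1] [77.9 78.9] 47.2 zmax 0.1262
stand roof 5247 mean [ 0.646  -0.1646  0.0725] rect [ 648.9 -166. ] [179.8 180. ] 1.4 zmax 0.08
drawer front 380 mean [ 0.4413 -0.172   0.0577] rect [ 448.  -171.1] [ 28.3 175.7] 1.2 zmax 0.0703
drawer floor 2922 mean [ 0.5052 -0.1717  0.012 ] rect [ 499.3 -174.5] [141.6 216. ] 1.0 zmax 0.0199
canister 383 mean [ 0.5593 -0.4112  0.0992] rect [ 558.3 -411.1] [48.7 50.8] 62.5 zmax 0.1063
crate rim 3545 mean [0.5778 0.2683 0.0651] rect [566.2 259.8] [327.7 309.2] 84.6 zmax 0.07
s valve tray 465 mean [0.4923 0.1927 0.0667] rect [493.3 189.6] [62.2 25.9] 8.2 zmax 0.0748
s valve bench 494 mean [0.5218 0.0205 0.0298] rect [524.5  12.8] [34.3 82.3] 10.6 zmax 0.038
s flask cap 353 mean [0.5213 0.3262 0.1745] rect [521.9 325.8] [31.1 30.7] 77.0 zmax 0.1776
s neck 216 mean [0.5155 0.3336 0.1382] rect [516.7 331.3] [27.7 13.5] 40.9 zmax 0.1599
s ring 442 mean [ 0.6566 -0.1609  0.1187] rect [ 657.7 -164.2] [76.3 83. ] 21.0 zmax 0.1232
s drawer front 198 mean [ 0.437  -0.1626  0.0635] rect [ 437.7 -170.1] [  8.3 176.1] 1.5 zmax 0.0679
```

View pics/crop.png

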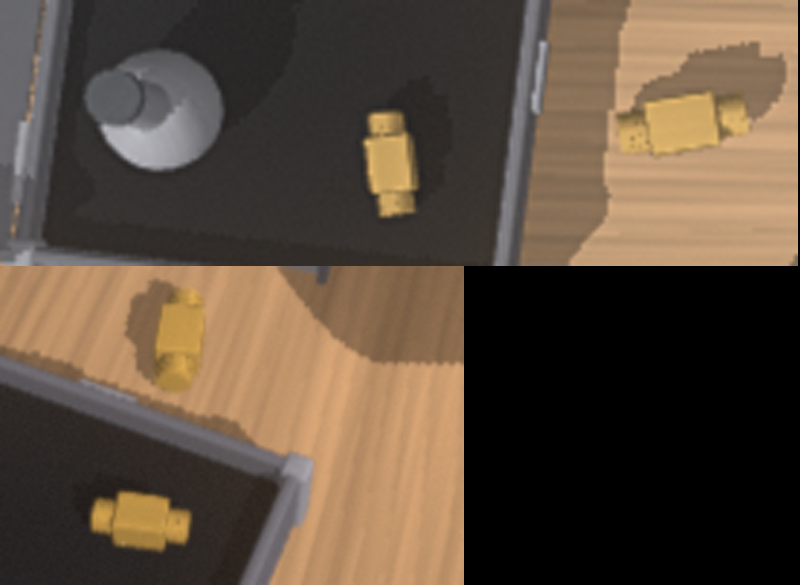

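The tray valve is 61×25 mm (the 62×26 one) and the bench valve is 82×33 mm, so the tray valve is the smaller one to take. Next, the approach.

```bash
cat > t.py <<'E'
import sys
from h import *
a=[float(v) for v in sys.argv[1:]]
p,M=rot(); o=get_obs()
cur=np.degrees(np.arctan2(M[1,1],M[0,1])); d=(a[3]-cur+90)%180-90
print('t',round(o['time_s'],2),'tcp',p.round(4),'down',M[:,0].round(3),'jaw',round(cur,1),'F',np.round(o['force'],1),'w',round(o['grip_width'],4))
print('rows shift',to_tool(a[:3]).round(1),'spin',round(-np.radians(d),3))
E
python3 t.py .494 .189 .20 98.7
python3 - <<'E'
import numpy as np
W=np.load('top0.npz')['W']
L=W[110:255,15:130]; print('lid z',np.nanpercentile(L[...,2],[5,50,95,99]),'y',np.nanpercentile(L[...,1],[1,99]))
for u in (140,150,250,262): print(u,W[225:240:7,u].round(3))
E
```

```text
t 0.1 tcp [ 0.2028 -0.511   0.1886] down [-0.     0.001 -1.   ] jaw -68.4 F [ 0.8 -0.1 -0.5] w 0.0939
rows shift [ -10.8 -543.2 -528.8] spin 0.226
lid z [4.56726343e-05 1.16046044e-01 1.66171647e-01 1.88603881e-01] y [0.4060592  0.70114042]
140 [[0.509 0.383 0.047]
 [0.493 0.383 0.046]
 [0.477 0.383 0.044]]
150 [[0.507 0.344 0.101]
 [0.493 0.36  0.045]
 [0.477 0.359 0.045]]
250 [[0.515 0.126 0.048]
 [0.498 0.126 0.05 ]
 [0.482 0.126 0.043]]
262 [[ 0.518  0.102  0.001]
 [ 0.501  0.102 -0.004]
 [ 0.484  0.102 -0.004]]
```

```bash
python3 -m handwheel '[[[-11,-543,-529],0.226,-1],[[-11,-543,-529],0.226,-1],[[-11,-543,-529],0.226,-1],[[-11,-543,-529],0.226,-1],[[-11,-543,-529],0.226,-1]]' 20; python3 t.py .494 .189 .20 98.7
```

```text
time_s: 0.6
ee_pos: [0.2991, -0.2785, 0.1925]
eef_rot: [-1.383, 1.57, 1.91]
force: [1.4, -1.1, 0.1]
grip_width: 0.0939
t 0.6 tcp [ 0.2991 -0.2785  0.1925] down [-0.     0.001 -1.   ] jaw -81.3 F [ 1.4 -1.1  0.1] w 0.0939
rows shift [  -7.  -432.8 -263.2] spin -0.001
```

```bash
python3 -m handwheel '[[[-7,-433,-263],0,-1],[[-7,-433,-263],0,-1],[[-7,-433,-263],0,-1],[[-7,-433,-263],0,-1],[[-7,-433,-263],0,-1]]' ; python3 -m handwheel '[[[-3,-210,-128],0,-0.3],[[-3,-210,-128],0,-0.3],[[-3,-210,-128],0,-0.3],[[-3,-210,-128],0,-0.3],[[-3,-210,-128],0,-0.3]]'; python3 t.py .494 .189 .063 98.7
python3 - <<'E'
from h import *
im,W=save('wrist','w1')
C=im.astype(int); k=(C[...,2]-C[...,0]>70)&(W[...,2]>.05)&(W[...,2]<.085)&(abs(W[...,0]-.494)<.06)&(abs(W[...,1]-.189)<.06)
Q=W[k]; print(k.sum(),cv2.minAreaRect((Q[:,:2]*1000).astype(np.float32)),np.percentile(Q[:,2],95))
E
```

```text
time_s: 1.1
ee_pos: [0.395, -0.0475, 0.1964]
eef_rot: [-1.752, 1.57, 1.54]
force: [0.5, -1.1, -0.2]
grip_width: 0.0939
time_s: 1.6
ee_pos: [0.4901, 0.1817, 0.1994]
eef_rot: [-1.413, 1.57, 1.88]
force: [-0.1, -1.0, 0.7]
grip_width: 0.0613
t 1.6 tcp [0.4901 0.1817 0.1994] down [-0.     0.001 -1.   ] jaw -81.3 F [-0.1 -1.   0.7] w 0.0613
rows shift [136.4  -6.5  -5. ] spin -0.0
1967 ((494.8462219238281, 188.88888549804688), (62.135337829589844, 24.860633850097656), 8.4686279296875) 0.07107581371597127
```

View pics/w1.png

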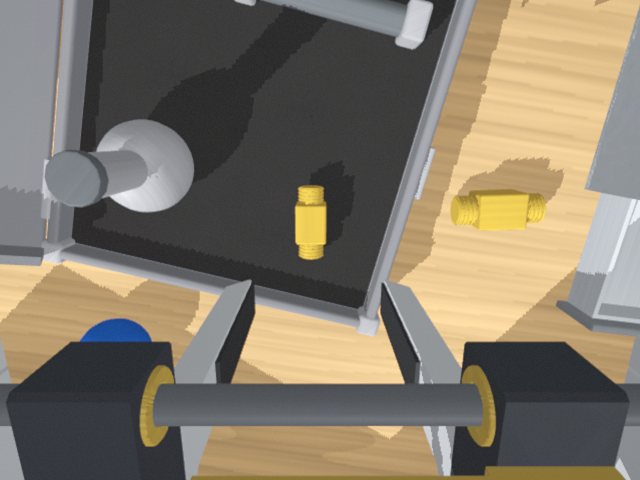

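The wrist view shows the small valve at (311,222), centred between the jaws and aligned; its centre is (0.4948, 0.1889). Descending and gripping.

```bash
python3 -m handwheel '[[[40,-6.5,-5.5],0,-0.3],[[80,-6.5,-5.5],0,-0.3],[[115,-6.5,-5.5],0,-0.3],[[136,-6.5,-5.5],0,-0.3],[[136,-6.5,-5.5],0,-0.3]]' ; python3 t.py .4948 .189 .063 98.7
```

```text
time_s: 2.15
ee_pos: [0.4941, 0.1933, 0.06]
eef_rot: [-0.247, 1.565, 3.048]
force: [0.1, 0.9, 0.8]
grip_width: 0.0608
t 2.15 tcp [0.4941 0.1933 0.06  ] down [-0.006  0.001 -1.   ] jaw -81.2 F [0.1 0.9 0.8] w 0.0608
rows shift [-3.   4.4 -0. ] spin 0.002
```

```bash
python3 -m handwheel '[[[-3,4.4,0],0,-0.3],[[-3,4.4,0],0,-0.3],[[-3,4.4,0],0,0.6],[[-3,4.4,0],0,1],[[-3,4.4,0],0,1]]' 30 ; python3 -m handwheel '[[[0,0,0],0,1],[[0,0,0],0,1],[[-20,0,0],0,1],[[-60,0,0],0,1],[[-100,0,0],0,1]]'; python3 t.py .49 -.170 .18 91.4
```

```text
time_s: 2.65
ee_pos: [0.495, 0.1891, 0.0636]
eef_rot: [-0.306, 1.566, 2.989]
force: [1.2, 0.8, -0.3]
grip_width: 0.0406
time_s: 3.15
ee_pos: [0.495, 0.1889, 0.1645]
eef_rot: [-0.218, 1.564, 3.078]
force: [-0.6, -1.1, 1.6]
grip_width: 0.002
t 3.15 tcp [0.495  0.1889 0.1645] down [-0.006  0.    -1.   ] jaw -81.2 F [-0.6 -1.1  1.6] w 0.002
rows shift [-15.6 353.9  60.1] spin 0.13
```

The fingers hadn't finished closing when I lifted, and they are now at 2 mm and empty. Reopening and looking at the valve.

```bash
python3 -m handwheel '[[[-30,0,40],0,-0.3],[[-36,0,40],0,-0.3],[[-36,0,40],0,-0.3],[[-36,0,40],0,-0.3],[[-36,0,40],0,-0.3]]'
python3 - <<'E'
from h import *
im,W=save('wrist','w2')
C=im.astype(int); k=(C[...,2]-C[...,0]>70)&(W[...,2]>.05)&(W[...,2]<.085)&(abs(W[...,0]-.494)<.08)&(abs(W[...,1]-.189)<.06)
Q=W[k]; print(k.sum(),cv2.minAreaRect((Q[:,:2]*1000).astype(np.float32)),np.percentile(Q[:,2],[50,95]))
E
python3 t.py .4948 .189 .063 98.7
```

```text
time_s: 3.65
ee_pos: [0.4558, 0.1826, 0.1993]
eef_rot: [-0.114, 1.562, -3.102]
force: [1.0, -0.1, 0.5]
grip_width: 0.0383
2091 ((494.6543273925781, 188.91256713867188), (61.94675064086914, 25.16569709777832), 9.473612785339355) [0.06947968 0.07122571]
t 3.7 tcp [0.4558 0.1827 0.1994] down [-0.009 -0.    -1.   ] jaw -81.2 F [-0.4  0.1  0.4] w 0.0425
rows shift [ 1.36e+02 -1.00e-01 -4.07e+01] spin 0.002
```

View pics/w2.png

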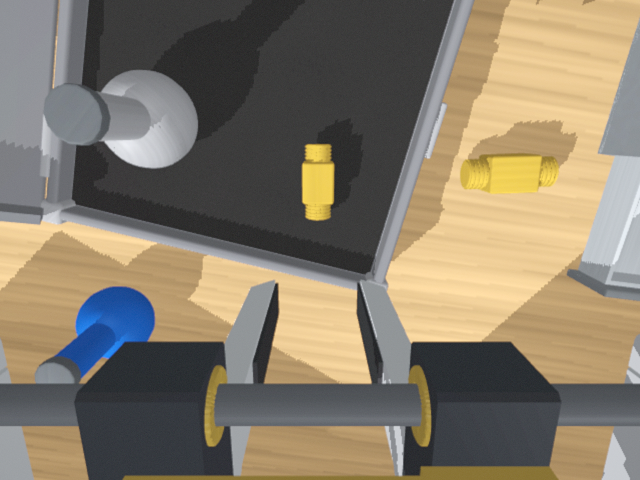

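The valve is undisturbed at (318,182), so I'll regrasp and wait for closure this time.

```bash
python3 -m handwheel '[[[30,0,-41],0,-0.3],[[75,0,-41],0,-0.3],[[110,0,-41],0,-0.3],[[132,0,-41],0,-0.3],[[134,0,-41],0,-0.3]]' ; python3 t.py .4948 .189 .063 98.7
```

```text
time_s: 4.2
ee_pos: [0.4935, 0.1883, 0.0614]
eef_rot: [-0.006, 1.556, -2.994]
force: [0.4, -0.6, -0.8]
grip_width: 0.061
t 4.2 tcp [0.4935 0.1883 0.0614] down [-0.015 -0.002 -1.   ] jaw -81.2 F [ 0.4 -0.6 -0.8] w 0.061
rows shift [-1.6 -0.5 -1.3] spin 0.002
```

```bash
python3 -m handwheel '[[[-2,-0.5,-1],0,1],[[-2,-0.5,-1],0,1],[[-2,-0.5,-1],0,1],[[-2,-0.5,-1],0,1],[[-2,-0.5,-1],0,1]]' 35 ;python3 -m handwheel '[[[0,0,0],0,1],[[0,0,0],0,1],[[0,0,0],0,1],[[0,0,0],0,1],[[0,0,0],0,1]]'; python3 -m handwheel '[[[-10,0,0],0,1],[[-30,0,0],0,1],[[-70,0,0],0,1],[[-110,0,0],0,1],[[-110,0,0],0,1]]'; python3 t.py .49 -.170 .18 91.4
```

```text
time_s: 4.7
ee_pos: [0.4947, 0.189, 0.064]
eef_rot: [-0.018, 1.557, -3.006]
force: [0.1, -0.1, -0.4]
grip_width: 0.0246
time_s: 5.2
ee_pos: [0.4947, 0.189, 0.064]
eef_rot: [-0.016, 1.557, -3.004]
force: [0.2, 0.7, -1.1]
grip_width: 0.0002
time_s: 5.7
ee_pos: [0.4983, 0.1899, 0.18]
eef_rot: [-0.298, 1.566, 2.998]
force: [-0.2, 0.3, -0.9]
grip_width: 0.0004
t 5.7 tcp [0.4983 0.1899 0.18  ] down [-0.005  0.001 -1.   ] jaw -81.2 F [-0.2  0.3 -0.9] w 0.0004
rows shift [-2.000e-01  3.544e+02  6.330e+01] spin 0.129
```

```bash
python3 - <<'E'
from h import *
im,W=save('wrist','w3')
C=im.astype(int); k=(C[...,2]-C[...,0]>70)&(W[...,2]>.05)&(W[...,2]<.085)&(abs(W[...,0]-.494)<.08)&(abs(W[...,1]-.189)<.06)
Q=W[k]; print(k.sum(),cv2.minAreaRect((Q[:,:2]*1000).astype(np.float32)),np.percentile(Q[:,2],[50,95]))
p,M=rot(); print(p)
for v in range(270,420,10):
    for u in range(300,345,20): print(v,u,W[v,u].round(3),end=' ')
    print()
E
```

```text
2211 ((494.919921875, 188.697509765625), (62.04999923706055, 25.609745025634766), 8.410632133483887) [0.06927963 0.07108261]
[0.49724198 0.1895642  0.17698938]
270 300 [0.459 0.2   0.045] 270 320 [0.469 0.184 0.068] 270 340 [0.464 0.165 0.045] 
280 300 [0.449 0.199 0.044] 280 320 [0.452 0.181 0.044] 280 340 [0.455 0.163 0.045] 
290 300 [0.507 0.199 0.209] 290 320 [0.507 0.19  0.206] 290 340 [0.51  0.182 0.209] 
300 300 [0.507 0.199 0.219] 300 320 [0.508 0.19  0.219] 300 340 [0.51  0.182 0.22 ] 
310 300 [0.507 0.198 0.23 ] 310 320 [0.507 0.19  0.228] 310 340 [0.51  0.183 0.23 ] 
320 300 [0.508 0.198 0.239] 320 320 [0.507 0.19  0.237] 320 340 [0.51  0.183 0.239] 
330 300 [0.508 0.198 0.247] 330 320 [0.507 0.19  0.245] 330 340 [0.51  0.184 0.248] 
340 300 [0.508 0.197 0.255] 340 320 [0.507 0.19  0.251] 340 340 [0.51  0.184 0.255] 
350 300 [0.532 0.199 0.303] 350 320 [0.508 0.191 0.259] 350 340 [0.533 0.191 0.301] 
360 300 [0.533 0.199 0.307] 360 320 [0.507 0.191 0.264] 360 340 [0.533 0.191 0.306] 
370 300 [0.532 0.198 0.309] 370 320 [0.505 0.19  0.266] 370 340 [0.534 0.191 0.31 ] 
380 300 [0.532 0.198 0.312] 380 320 [0.502 0.19  0.267] 380 340 [0.533 0.191 0.312] 
390 300 [0.532 0.198 0.315] 390 320 [0.527 0.194 0.308] 390 340 [0.533 0.191 0.315] 
400 300 [0.531 0.198 0.316] 400 320 [0.527 0.194 0.31 ] 400 340 [0.532 0.191 0.316] 
410 300 [0.53  0.198 0.317] 410 320 [0.525 0.194 0.31 ] 410 340 [0.53  0.191 0.316]
```

View pics/w3.png

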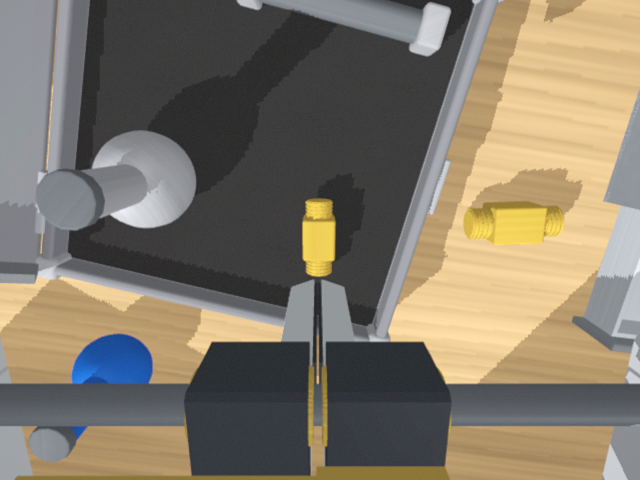

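The valve is still untouched at (318,237). The wrist depth puts the fingertips at z≈0.205 while the TCP reads 0.177, so the tips are about 28 mm behind the TCP, not 14 mm ahead. I'll check this with the other cameras.

```bash
python3 - <<'E'
from h import *
p,M=rot(); print(p)
for n in ('side','top'):
    im,W=save(n,n+'1')
    k=(abs(W[...,0]-p[0])<.025)&(abs(W[...,1]-p[1])<.03)&(W[...,2]>.1)&(W[...,2]<.4)
    z=W[k][:,2]; print(n,k.sum(), np.percentile(z,[0,1,5,20,50]) if k.sum() else '')
w=np.load('w3.npz')['W']; k=(abs(w[...,0]-.5)<.03)&(abs(w[...,1]-.19)<.03)&(w[...,2]>.1)
print('wrist',np.percentile(w[k][:,2],[0,.5,1,5]))
E
```

```text
[0.49724198 0.1895642  0.17698938]
side 340 [0.24504221 0.30662238 0.31322124 0.31543495 0.38644542]
top 19 [0.31208152 0.31213858 0.31236685 0.35722478 0.387201  ]
wrist [0.19555747 0.20226528 0.20558633 0.22493923]
```

Those views are inconclusive because the arm blocks them. But the wrist depth, two empty grips, and the body at z≈0.30 all fit the gripper sitting about 41 mm behind the reported TCP. I'll descend in stages, watching the force.

```bash
python3 t.py .4948 .189 .045 98.7; python3 -m handwheel '[[[40,0,2],0,-0.3],[[80,0,2],0,-0.3],[[110,0,2],0,-0.3],[[125,0,2],0,-0.3],[[125,0,2],0,-0.3]]' ; python3 -m handwheel '[[[0,0,0],0,-0.3],[[0,0,0],0,-0.3],[[0,0,0],0,-0.3],[[0,0,0],0,-0.3],[[0,0,0],0,-0.3]]' 
python3 - <<'E'
from h import *
im,W=save('wrist','w4'); p,M=rot(); print(p)
L=(W-p)@M*1000   # tool coords mm
k=(abs(L[...,1])>27)&(abs(L[...,1])<60)&(abs(L[...,2])<20)&(L[...,0]<8)&(L[...,0]>-60)
l=L[k]; print(k.sum(),[np.percentile(l[s][:,0],[90,97,99,100]).round(1) for s in (l[:,1]>0,l[:,1]<0)])
cv2.imwrite('pics/w4.png',im)
E
python3 t.py .4948 .189 .022 98.7
```

```text
t 5.85 tcp [0.4959 0.1891 0.1738] down [-0.014 -0.002 -1.   ] jaw -81.2 F [ 0.2 -0.4 -1.3] w 0.0005
rows shift [128.8  -0.   -0.7] spin 0.002
time_s: 6.35
ee_pos: [0.4906, 0.1881, 0.0462]
eef_rot: [0.027, 1.552, -2.961]
force: [-0.9, 0.2, 0.4]
grip_width: 0.0371
time_s: 6.85
ee_pos: [0.4907, 0.1881, 0.0465]
eef_rot: [0.024, 1.552, -2.964]
force: [-0.1, 0.1, 1.7]
grip_width: 0.0611
[0.49070677 0.18808861 0.04643573]
9404 [array([2.5, 2.9, 3.3, 4. ]), array([2.4, 2.8, 3.2, 4.1])]
t 6.9 tcp [0.4907 0.1881 0.0464] down [-0.018 -0.003 -1.   ] jaw -81.2 F [0.2 1.4 0.4] w 0.0613
rows shift [24.4 -0.3 -4.6] spin 0.002
```

View pics/w4.png

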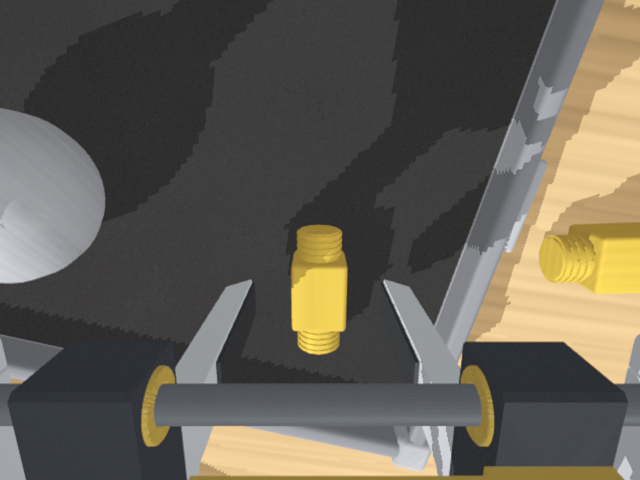

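The tips at (252,283) and (385,283) are still above the valve at (319,290), and there is no contact force. Continuing down.

```bash
python3 -m handwheel '[[[8,0,-4],0,-0.3],[[14,0,-4],0,-0.3],[[18,0,-4],0,-0.3],[[22,0,-4],0,-0.3],[[22,0,-4],0,-0.3]]' ; python3 -m handwheel '[[[0,0,0],0,1],[[0,0,0],0,1],[[0,0,0],0,1],[[0,0,0],0,1],[[0,0,0],0,1]]' 35;python3 -m handwheel '[[[0,0,0],0,1],[[0,0,0],0,1],[[0,0,0],0,1],[[0,0,0],0,1],[[0,0,0],0,1]]'; python3 t.py .4948 .189 .022 98.7
```

```text
time_s: 7.4
ee_pos: [0.4946, 0.1887, 0.0284]
eef_rot: [0.032, 1.553, -2.956]
force: [-25.1, -9.8, 61.9]
grip_width: 0.0612
time_s: 7.9
ee_pos: [0.4953, 0.1889, 0.0289]
eef_rot: [0.023, 1.555, -2.965]
force: [-0.6, -0.3, 9.8]
grip_width: 0.0259
time_s: 8.4
ee_pos: [0.4954, 0.1889, 0.0289]
eef_rot: [0.024, 1.555, -2.964]
force: [-3.2, -1.6, 10.2]
grip_width: 0.0258
t 8.4 tcp [0.4954 0.1889 0.0289] down [-0.016 -0.003 -1.   ] jaw -81.2 F [-3.2 -1.6 10.2] w 0.0258
rows shift [ 6.9 -0.2  0.4] spin 0.002
```

The valve is gripped at 25.8 mm. The floor contact at TCP z 0.029 puts the tips 16 mm behind the reported TCP. That is about a 30 mm offset from the stated geometry, and I'll use it from here, with gentler descents.

```bash
python3 -m handwheel '[[[-10,0,0],0,1],[[-40,0,0],0,1],[[-80,0,0],0,1],[[-90,0,0],0,1],[[-90,0,0],0,1]]'; python3 t.py .49 -.170 .12 91.4
```

```text
time_s: 8.9
ee_pos: [0.4973, 0.1894, 0.12]
eef_rot: [0.002, 1.557, -2.986]
force: [-0.4, 0.1, -0.5]
grip_width: 0.0258
t 8.9 tcp [0.4973 0.1894 0.12  ] down [-0.014 -0.002 -1.   ] jaw -81.2 F [-0.4  0.1 -0.5] w 0.0258
rows shift [  0.8 354.   62.3] spin 0.129
```

```bash
python3 -m handwheel '[[[0,354,62],0.129,1],[[0,354,62],0.129,1],[[0,354,62],0.129,1],[[0,354,62],0.129,1],[[0,354,62],0.129,1]]'; python3 t.py .49 -.170 .12 91.4
```

```text
time_s: 9.4
ee_pos: [0.491, -0.0625, 0.1185]
eef_rot: [0.074, 1.555, -3.043]
force: [0.8, -0.6, -0.8]
grip_width: 0.0255
t 9.4 tcp [ 0.491  -0.0625  0.1185] down [-0.016 -0.002 -1.   ] jaw -88.6 F [ 0.8 -0.6 -0.8] w 0.0255
rows shift [ -1.4 107.4   3.8] spin 0.001
```

```bash
python3 -m handwheel '[[[0,50,3],0,1],[[0,95,3],0,1],[[0,107,3],0,1],[[0,107,3],0,1],[[0,107,3],0,1]]'; python3 t.py .495 -.170 .005 91.4
python3 - <<'E'
from h import *
im,W=save('wrist','w5')
E
```

```text
time_s: 9.9
ee_pos: [0.4903, -0.1685, 0.1175]
eef_rot: [0.007, 1.553, -3.109]
force: [-0.2, 0.8, -2.1]
grip_width: 0.0262
t 9.9 tcp [ 0.4903 -0.1685  0.1175] down [-0.018 -0.001 -1.   ] jaw -88.6 F [-0.2  0.8 -2.1] w 0.0262
rows shift [112.4   1.6  -6.7] spin 0.001
```

View pics/w5.png

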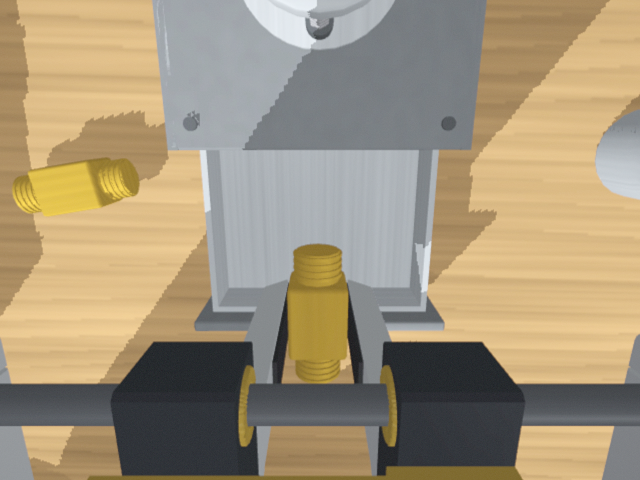

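The valve is held at (318,310) and lines up with the drawer at x 210–430. Lowering it.

```bash
python3 -m handwheel '[[[40,1.5,-7],0,1],[[75,1.5,-7],0,1],[[98,1.5,-7],0,1],[[104,1.5,-7],0,1],[[106,1.5,-7],0,1]]'; python3 t.py .495 -.170 -.003 91.4
```

```text
time_s: 10.45
ee_pos: [0.4958, -0.1685, 0.0117]
eef_rot: [0.004, 1.553, -3.11]
force: [0.8, 0.6, -0.4]
grip_width: 0.0258
t 10.45 tcp [ 0.4958 -0.1685  0.0117] down [-0.018 -0.001 -1.   ] jaw -88.4 F [ 0.8  0.6 -0.4] w 0.0258
rows shift [14.7  1.5  0.5] spin 0.003
```

```bash
python3 -m handwheel '[[[4,0,0],0,1],[[8,0,0],0,1],[[11,0,0],0,1],[[13,0,0],0,1],[[13,0,0],0,1]]'; python3 -m handwheel '[[[0,0,0],0,1],[[0,0,0],0,-0.2],[[0,0,0],0,-0.2],[[0,0,0],0,-0.2],[[0,0,0],0,-0.2]]'; python3 -m handwheel '[[[0,0,0],0,-0.2],[[-10,0,0],0,-0.2],[[-40,0,0],0,-0.2],[[-80,0,0],0,-0.2],[[-100,0,0],0,-0.2]]'; python3 t.py .375 -.172 .08 91.4
python3 - <<'E'
from h import *
im,W=save('wrist','w6')
C=im.astype(int); k=(C[...,2]-C[...,0]>70)&(W[...,2]>.015)&(W[...,2]<.085)&(abs(W[...,0]-.494)<.07)&(abs(W[...,1]+.169)<.07)
Q=W[k]; print(k.sum(),cv2.minAreaRect((Q[:,:2]*1000).astype(np.float32)),np.percentile(Q[:,2],[50,95]))
E
```

```text
time_s: 10.95
ee_pos: [0.4955, -0.1686, -0.0014]
eef_rot: [0.003, 1.553, -3.112]
force: [-0.1, -0.6, -1.1]
grip_width: 0.0257
time_s: 11.45
ee_pos: [0.4955, -0.1686, -0.0013]
eef_rot: [0.006, 1.553, -3.109]
force: [0.7, -0.7, -0.2]
grip_width: 0.0539
time_s: 11.95
ee_pos: [0.4983, -0.1689, 0.1025]
eef_rot: [0.116, 1.556, -2.998]
force: [-0.3, -0.5, -0.5]
grip_width: 0.0563
t 11.95 tcp [ 0.4983 -0.1689  0.1025] down [-0.014 -0.002 -1.   ] jaw -88.4 F [-0.3 -0.5 -0.5] w 0.0563
rows shift [ 24.2  -0.3 123. ] spin 0.003
2810 ((494.7955017089844, -168.442138671875), (62.56718826293945, 25.119752883911133), 1.0216634273529053) [0.03645081 0.03805184]
```

The valve lies level in the drawer at (0.495, -0.168), top at 0.038. Now to get in front of the panel with the fingers shut.

```bash
python3 -m handwheel '[[[0,0,45],0,1],[[0,0,90],0,1],[[0,0,106],0,1],[[0,0,106],0,1],[[0,0,106],0,1]]';  python3 -m handwheel '[[[30,0,0],0,1],[[60,0,0],0,1],[[80,0,0],0,1],[[86,0,0],0,1],[[86,0,0],0,1]]';python3 t.py .43 -.172 .015 91.4
```

```text
time_s: 12.5
ee_pos: [0.394, -0.1724, 0.1064]
eef_rot: [0.331, 1.56, -2.783]
force: [0.6, 0.0, -0.7]
grip_width: 0.0196
time_s: 13.0
ee_pos: [0.3935, -0.1726, 0.02]
eef_rot: [0.243, 1.559, -2.872]
force: [1.2, 0.5, 1.0]
grip_width: 0.0001
t 13.0 tcp [ 0.3935 -0.1726  0.02  ] down [-0.011 -0.003 -1.   ] jaw -88.4 F [1.2 0.5 1. ] w 0.0001
rows shift [  4.6   0.4 -36.5] spin 0.003
```

```bash
python3 -m handwheel '[[[0,0,-15],0,1],[[0,0,-30],0,1],[[0,0,-50],0,1],[[0,0,-70],0,1],[[0,0,-90],0,1]]';  python3 -m handwheel '[[[0,0,-15],0,1],[[0,0,-25],0,1],[[0,0,-32],0,1],[[0,0,-38],0,1],[[0,0,-42],0,1]]';python3 t.py .56 -.168 .015 91.4
```

```text
time_s: 13.5
ee_pos: [0.4851, -0.1703, 0.0204]
eef_rot: [0.338, 1.56, -2.775]
force: [-2.3, -0.4, 0.7]
grip_width: 0.0003
time_s: 14.0
ee_pos: [0.5273, -0.1692, 0.0202]
eef_rot: [0.35, 1.56, -2.764]
force: [-1.6, -0.2, 2.0]
grip_width: 0.0006
t 14.0 tcp [ 0.5273 -0.1692  0.0202] down [-0.01  -0.004 -1.   ] jaw -88.4 F [-1.6 -0.2  2. ] w 0.0006
rows shift [  4.9  -0.3 -32.7] spin 0.003
```

```bash
for i in 1; do python3 -m handwheel '[[[0,0,-3],0,1],[[0,0,-6],0,1],[[0,0,-9],0,1],[[0,0,-12],0,1],[[0,0,-13],0,1]]'; done; python3 -m handwheel '[[[0,0,-2],0,1],[[0,0,-3],0,1],[[0,0,-4],0,1],[[0,0,-5],0,1],[[0,0,-6],0,1]]'
```

```text
time_s: 14.5
ee_pos: [0.5405, -0.1688, 0.0201]
eef_rot: [0.349, 1.56, -2.764]
force: [-8.1, 0.3, 5.7]
grip_width: 0.0005
time_s: 15.0
ee_pos: [0.5404, -0.1687, 0.0201]
eef_rot: [0.058, 1.546, -3.055]
force: [-58.5, -0.3, 40.0]
grip_width: 0.0005
```

The drawer has hit its stop: TCP x was unchanged at 0.5405 while the force rose. Backing off, rising, and checking the drawer with the cameras.

```bash
python3 -m handwheel '[[[0,0,10],0,1],[[0,0,30],0,1],[[0,0,40],0,1],[[-40,0,45],0,1],[[-90,0,45],0,1]]'; python3 -m handwheel '[[[-50,0,0],0,0],[[-95,0,0],0,-0.3],[[-95,-50,0],0,-0.3],[[-95,-100,0],0,-0.3],[[-95,-150,0],0,-0.3]]'
python3 - <<'E'
from h import *
im,W=save('top','top2')
P=W[100:300,300:440].reshape(-1,3); Q=P[(P[:,2]>.03)&(P[:,2]<.08)]
print('front-most x',np.percentile(Q[:,0],[0,.5,1,3]))
c=cv2.resize(im[100:290,110:440],None,fx=2.4,fy=2.4); cv2.imwrite('pics/top2c.png',c)
P=W[190:250,130:190].reshape(-1,3); Q=P[(P[:,2]>.168)&(P[:,2]<.19)]; print('cap',len(Q),Q.mean(0))
E
python3 t.py .5226 .325 .205 91.4
```

```text
time_s: 15.5
ee_pos: [0.4963, -0.1694, 0.1108]
eef_rot: [-0.007, 1.542, -3.121]
force: [1.3, -0.2, -0.2]
grip_width: 0.0006
time_s: 16.0
ee_pos: [0.4948, -0.0179, 0.2062]
eef_rot: [-0.006, 1.543, -3.121]
force: [1.1, 0.9, -0.3]
grip_width: 0.0368
front-most x [0.54911585 0.55097939 0.55236621 0.55660386]
cap 186 [0.5231439  0.32352863 0.17494683]
t 16.05 tcp [ 0.4944 -0.0118  0.2063] down [-0.027  0.001 -1.   ] jaw -88.3 F [-0.4  4.5  0.3] w 0.041
rows shift [   0.9 -335.8  -38.5] spin 0.006
```

View pics/top2c.png

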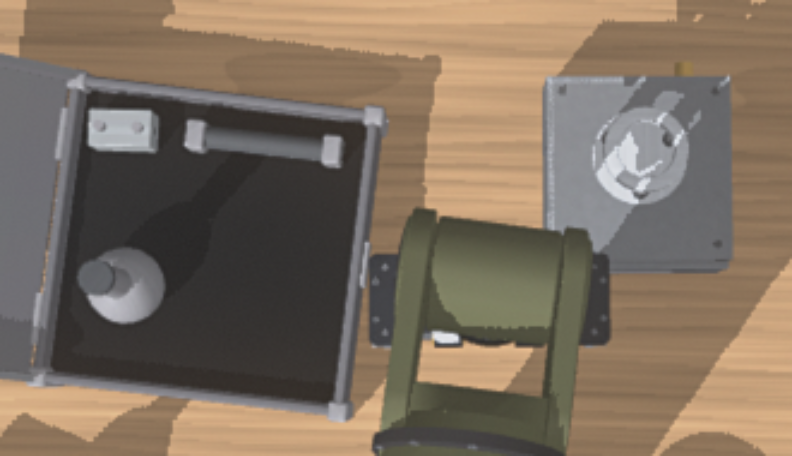

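The drawer is shut: the panel sits flush at crop (640,265) and the front-most x is about 0.55. The flask stands at crop (125,285). Going to the flask.

```bash
python3 -m handwheel '[[[-5,-336,-38],0,-0.3],[[-5,-336,-38],0,-0.3],[[-5,-336,-38],0,-0.3],[[-5,-336,-38],0,-0.3],[[-5,-336,-38],0,-0.3]]'; python3 t.py .522 .3245 .205 91.4
```

```text
time_s: 16.55
ee_pos: [0.5148, 0.232, 0.2098]
eef_rot: [-0.083, 1.544, 3.09]
force: [0.7, -0.8, -0.1]
grip_width: 0.0612
t 16.55 tcp [0.5148 0.232  0.2098] down [-0.027  0.001 -1.   ] jaw -88.3 F [ 0.7 -0.8 -0.1] w 0.0612
rows shift [  4.7 -92.2 -10.2] spin 0.006
```

```bash
python3 -m handwheel '[[[0,-50,-10],0,-0.3],[[0,-85,-10],0,-0.3],[[0,-92,-10],0,-0.3],[[0,-92,-10],0,-0.3],[[0,-92,-10],0,-0.3]]'; python3 t.py .522 .3245 .100 91.4
python3 - <<'E'
from h import *
im,W=save('wrist','w7')
k=(abs(W[...,0]-.523)<.035)&(abs(W[...,1]-.3245)<.035)&(W[...,2]>.17)&(W[...,2]<.182)
print(k.sum(),cv2.minAreaRect((W[k][:,:2]*1000).astype(np.float32)) if k.sum() else '')
E
```

```text
time_s: 17.05
ee_pos: [0.5222, 0.3234, 0.2097]
eef_rot: [-0.076, 1.544, 3.095]
force: [-0.0, -0.1, -0.4]
grip_width: 0.0614
t 17.05 tcp [0.5222 0.3234 0.2097] down [-0.027  0.001 -1.   ] jaw -88.3 F [-0.  -0.1 -0.4] w 0.0614
rows shift [109.7  -0.9  -2.8] spin 0.005
1952 ((523.682373046875, 325.2080078125), (31.222707748413086, 30.672428131103516), 44.02885055541992)
```

View pics/w7.png

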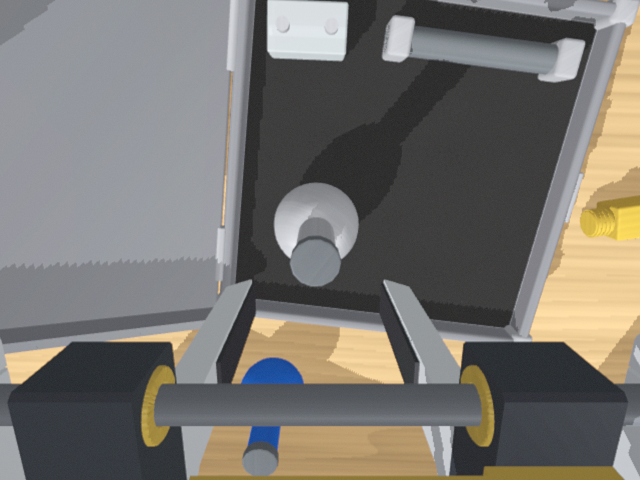

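The flask cap at (316,262) is centred between the jaws, with the cap centre at (0.5237, 0.3252). Descending to the neck.

```bash
python3 -m handwheel '[[[35,-1.5,-4],0,-0.3],[[70,-1.5,-4],0,-0.3],[[92,-1.5,-4],0,-0.3],[[102,-1.5,-4],0,-0.3],[[107,-1.5,-4],0,-0.3]]'; python3 t.py .5225 .325 .100 91.4
```

```text
time_s: 17.6
ee_pos: [0.5237, 0.324, 0.1028]
eef_rot: [-0.077, 1.544, 3.093]
force: [1.0, -0.1, 0.7]
grip_width: 0.0615
t 17.6 tcp [0.5237 0.324  0.1028] down [-0.027  0.001 -1.   ] jaw -88.4 F [ 1.  -0.1  0.7] w 0.0615
rows shift [ 2.8 -1.1  1.1] spin 0.004
```

```bash
python3 -m handwheel '[[[2,-1,1],0,1],[[2,-1,1],0,1],[[2,-1,1],0,1],[[2,-1,1],0,1],[[2,-1,1],0,1]]' 55; python3 -m handwheel '[[[0,0,0],0,1],[[0,0,0],0,1],[[0,0,0],0,1],[[0,0,0],0,1],[[0,0,0],0,1]]'; python3 -m handwheel '[[[-10,0,0],0,1],[[-35,0,0],0,1],[[-75,0,0],0,1],[[-115,0,0],0,1],[[-125,0,0],0,1]]'; python3 t.py .658 -.1648 .225 91.4
```

```text
time_s: 18.1
ee_pos: [0.5229, 0.3251, 0.1015]
eef_rot: [-0.097, 1.545, 3.073]
force: [-0.4, -0.8, 3.5]
grip_width: 0.0304
time_s: 18.6
ee_pos: [0.5229, 0.3251, 0.1015]
eef_rot: [-0.097, 1.545, 3.072]
force: [0.8, -0.7, 1.0]
grip_width: 0.031
time_s: 19.1
ee_pos: [0.5272, 0.3254, 0.2316]
eef_rot: [-0.28, 1.551, 2.89]
force: [0.1, 0.6, -2.2]
grip_width: 0.0307
t 19.1 tcp [0.5272 0.3254 0.2316] down [-0.019  0.005 -1.   ] jaw -88.4 F [ 0.1  0.6 -2.2] w 0.0307
rows shift [   1.6  493.8 -117. ] spin 0.004
```

The opening reads 31 mm rather than 28, so the pads may be on the 32 mm cap. I'll check how the flask hangs using depth only.

```bash
cat > fl.py <<'E'
from h import *
from scipy.optimize import least_squares
import sys
p,M=rot(); im,W=save('wrist',sys.argv[1])
C=im.astype(int); L=W-p
k=(abs(L[...,0])<.045)&(abs(L[...,1])<.045)&(L[...,2]<.02)&(L[...,2]>-.06)
Q=L[k]
def f(c): return np.linalg.norm(Q-c,axis=1)-.036
s=least_squares(f,[0,0,-.02],loss='soft_l1',f_scale=.002); r=f(s.x); 
print('belly centre rel tcp',s.x.round(4),'world',(p+s.x).round(4),'n',len(Q),'med|r|',np.median(abs(r)).round(4))
k=(abs(L[...,0])<.03)&(abs(L[...,1])<.014)&(L[...,2]>.02)&(L[...,2]<.085)
A=L[k]; print('neck/cap n',len(A))
for z in np.arange(.02,.085,.005):
    B=A[(A[:,2]>=z)&(A[:,2]<z+.005)]
    if len(B)>20: print(round(z,3),len(B),B.mean(0).round(4),'maxx',B[:,0].max().round(4))
E
python3 fl.py w8
```

```text
belly centre rel tcp [ 0.0004  0.0003 -0.0258] world [0.5275 0.3257 0.2058] n 7601 med|r| 0.0004
neck/cap n 7069
0.02 225 [0.0118 0.0001 0.0225] maxx 0.0147
0.025 228 [0.0118 0.0004 0.0275] maxx 0.0146
0.03 267 [0.0117 0.0001 0.0326] maxx 0.0145
0.035 264 [0.0117 0.0002 0.0376] maxx 0.0147
0.04 302 [0.0116 0.0004 0.0426] maxx 0.0147
0.045 328 [0.0115 0.0002 0.0476] maxx 0.0146
0.05 350 [0.0116 0.0001 0.0525] maxx 0.0148
0.055 356 [0.0119 0.0002 0.0574] maxx 0.0146
0.06 104 [0.0131 0.0001 0.0626] maxx 0.0155
0.065 490 [0.0133 0.0002 0.0676] maxx 0.0161
0.07 4155 [0.0043 0.0001 0.0726] maxx 0.0161
```

View pics/w8.png

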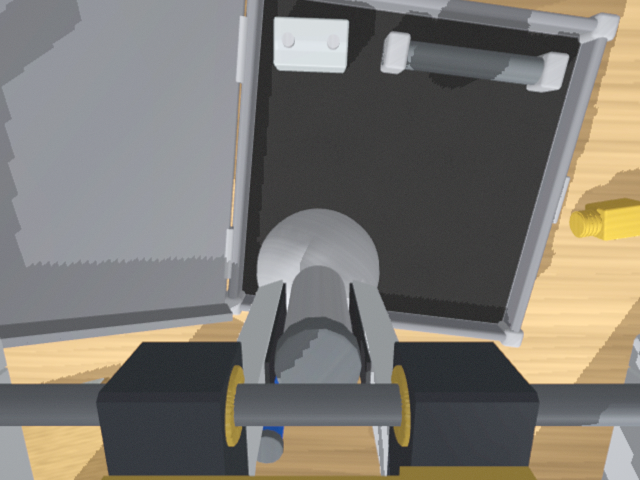

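The flask is held upright, with no lean along the neck and the belly centre 26 mm below the TCP. The picture shows it between the fingers at (318,300). Moving to the ring at height.

```bash
python3 -m handwheel '[[[0,240,-57],0,1],[[0,240,-57],0,1],[[0,240,-57],0,1],[[0,240,-57],0,1],[[0,240,-57],0,1]]' ; python3 -m handwheel '[[[0,50,-12],0,1],[[0,100,-24],0,1],[[0,150,-36],0,1],[[0,195,-46],0,1],[[0,225,-54],0,1]]'; python3 t.py .6585 -.165 .225 91.4
```

```text
time_s: 19.65
ee_pos: [0.5903, 0.0848, 0.2261]
eef_rot: [-0.203, 1.547, 2.967]
force: [-0.5, -0.0, -3.1]
grip_width: 0.0305
time_s: 20.15
ee_pos: [0.6501, -0.1418, 0.221]
eef_rot: [-0.203, 1.544, 2.965]
force: [0.4, -0.2, -3.2]
grip_width: 0.0305
t 20.15 tcp [ 0.6501 -0.1418  0.221 ] down [-0.027  0.005 -1.   ] jaw -88.5 F [ 0.4 -0.2 -3.2] w 0.0305
rows shift [-4.3 23.4 -7.7] spin 0.002
```

```bash
python3 -m handwheel '[[[0,15,-5],0,1],[[0,23,-8],0,1],[[0,23,-8],0,1],[[0,23,-8],0,1],[[0,23,-8],0,1]]'; python3 fl.py w9 | head -1
python3 - <<'E'
from h import *
z=np.load('w9.npz'); W=z['W']
k=(W[...,2]>.117)&(W[...,2]<.124)&(abs(W[...,0]-.658)<.05)&(abs(W[...,1]+.165)<.05); Q=W[k]; print('ring pts',k.sum(),Q.min(0),Q.max(0))
from scipy.optimize import least_squares
if k.sum()>50:
    c=cv2.minEnclosingCircle((Q[:,:2]*1000).astype(np.float32)); print(c)
E
python3 t.py .6585 -.165 .175 91.4
```

```text
time_s: 20.65
ee_pos: [0.6587, -0.1632, 0.2208]
eef_rot: [-0.209, 1.544, 2.961]
force: [0.4, -0.4, -2.4]
grip_width: 0.0307
belly centre rel tcp [-0.0002  0.0002 -0.0258] world [ 0.6585 -0.163   0.195 ] n 7556 med|r| 0.0004
ring pts 1948 [ 0.65803781 -0.20398497  0.1170026 ] [ 0.69897595 -0.12519021  0.1216128 ]
((660.7808227539062, -164.63499450683594), 39.44556427001953)
t 20.7 tcp [ 0.6587 -0.1634  0.221 ] down [-0.026  0.005 -1.   ] jaw -88.4 F [ 0.4 -0.6 -2.8] w 0.0306
rows shift [46.   1.9 -0.9] spin 0.003
```

The belly is within 2 mm of the ring axis at (0.659, -0.1647). Lowering.

```bash
python3 -m handwheel '[[[15,1.5,-1],0,1],[[30,1.5,-1],0,1],[[40,1.5,-1],0,1],[[45,1.5,-1.5],0,1],[[47,1.5,-1.5],0,1]]'; python3 -m handwheel '[[[1,0,0],0,1],[[2,0,0],0,1],[[3,0,0],0,1],[[4,0,0],0,1],[[5,0,0],0,1]]'; python3 t.py .659 -.165 .150 91.4
```

```text
time_s: 21.2
ee_pos: [0.6589, -0.1644, 0.1733]
eef_rot: [-0.208, 1.543, 2.961]
force: [0.5, -1.0, -4.0]
grip_width: 0.0305
time_s: 21.7
ee_pos: [0.6589, -0.1646, 0.1686]
eef_rot: [-0.198, 1.544, 2.971]
force: [-0.1, -1.2, 1.8]
grip_width: 0.0306
t 21.7 tcp [ 0.6589 -0.1646  0.1686] down [-0.026  0.005 -1.   ] jaw -88.4 F [-0.1 -1.2  1.8] w 0.0306
rows shift [18.6  0.5 -0.6] spin 0.003
```

```bash
python3 -m handwheel '[[[3,0,0],0,1],[[6,0,0],0,1],[[9,0,-0.3],0,1],[[12,0,-0.3],0,1],[[14,0,-0.3],0,1]]' 60; python3 -m handwheel '[[[1,0,0],0,1],[[2,0,0],0,1],[[2.5,0,0],0,1],[[3,0,0],0,1],[[3,0,0],0,1]]'; python3 fl.py w10 | head -1;  python3 t.py .659 -.165 .150 91.4
```

```text
time_s: 22.2
ee_pos: [0.6591, -0.1647, 0.155]
eef_rot: [-0.186, 1.545, 2.983]
force: [0.3, -2.2, 7.7]
grip_width: 0.0308
time_s: 22.7
ee_pos: [0.6594, -0.1648, 0.1529]
eef_rot: [-0.176, 1.547, 2.994]
force: [-0.4, -1.0, 8.0]
grip_width: 0.0301
belly centre rel tcp [ 0.0029  0.0003 -0.0287] world [ 0.6622 -0.1645  0.1242] n 9265 med|r| 0.0012
t 22.75 tcp [ 0.6594 -0.1648  0.1529] down [-0.024  0.004 -1.   ] jaw -88.4 F [-0.4 -1.6  8.7] w 0.0303
rows shift [2.9 0.2 0.3] spin 0.003
```

```bash
python3 -m handwheel '[[[0.8,0,0],0,1],[[1.6,0,0],0,1],[[2.4,0,0],0,1],[[3.2,0,0],0,1],[[3.5,0,0],0,1]]'; python3 -m handwheel '[[[0.5,0,0],0,1],[[1,0,0],0,1],[[1.3,0,0],0,1],[[1.5,0,0],0,1],[[1.5,0,0],0,1]]'; python3 t.py .659 -.165 .148 91.4
```

```text
time_s: 23.25
ee_pos: [0.6597, -0.1649, 0.1504]
eef_rot: [-0.167, 1.549, 3.002]
force: [-0.9, 0.0, 8.8]
grip_width: 0.0305
time_s: 23.75
ee_pos: [0.66, -0.1649, 0.15]
eef_rot: [-0.161, 1.55, 3.008]
force: [-1.2, -0.1, 9.8]
grip_width: 0.0304
t 23.75 tcp [ 0.66   -0.1649  0.15  ] down [-0.02   0.003 -1.   ] jaw -88.4 F [-1.2 -0.1  9.8] w 0.0304
rows shift [2. 0. 1.] spin 0.003
```

```bash
python3 -m handwheel '[[[1,0,0.3],0,1],[[2,0,0.5],0,1],[[3,0,0.5],0,1],[[3,0,0.5],0,1],[[3,0,0.5],0,1]]';  python3 t.py .659 -.165 .148 91.4; python3 fl.py w11
python3 - <<'E'
from h import *
W=np.load('w11.npz')['W']
k=(W[...,2]>.09)&(W[...,2]<.125)&(W[...,0]>.68)&(W[...,0]<.699)&(abs(W[...,1]+.165)<.03); h,e=np.histogram(W[k][:,2],np.arange(.09,.126,.001)); print([(round(b,3),int(a)) for a,b in zip(h,e) if a>20])
k=(np.hypot(W[...,0]-.659,W[...,1]+.165)>.0365)&(np.hypot(W[...,0]-.659,W[...,1]+.165)<.039)&(W[...,2]>.09)&(W[...,2]<.125);print('ring top z',np.median(W[k][:,2]),k.sum())
k=(abs(W[...,0]-.72)<.01)&(abs(W[...,1]+.165)<.05);print('roof z',np.nanmedian(W[k][:,2]))
E
```

```text
time_s: 24.25
ee_pos: [0.66, -0.1649, 0.1483]
eef_rot: [-0.154, 1.553, 3.015]
force: [-1.1, 0.2, 10.0]
grip_width: 0.0307
t 24.25 tcp [ 0.66   -0.1649  0.1483] down [-0.018  0.002 -1.   ] jaw -88.4 F [-1.1  0.2 10. ] w 0.0307
rows shift [0.3 0.  1. ] spin 0.003
belly centre rel tcp [ 0.0023  0.0004 -0.0287] world [ 0.6623 -0.1646  0.1195] n 9139 med|r| 0.0012
neck/cap n 6944
0.02 207 [0.0109 0.0004 0.0225] maxx 0.0139
0.025 227 [0.011  0.0004 0.0276] maxx 0.0138
0.03 234 [0.0111 0.0004 0.0325] maxx 0.0139
0.035 262 [0.011  0.0005 0.0375] maxx 0.014
0.04 294 [0.0111 0.0003 0.0425] maxx 0.0141
0.045 316 [0.0111 0.0006 0.0475] maxx 0.0139
0.05 339 [0.0111 0.0004 0.0525] maxx 0.0141
0.055 328 [0.0117 0.0002 0.0573] maxx 0.0142
0.06 99 [0.0133 0.0003 0.0629] maxx 0.0153
0.065 478 [0.0131 0.0002 0.0676] maxx 0.016
0.07 4160 [0.0042 0.0001 0.0726] maxx 0.0159
[(np.float64(0.09), 21), (np.float64(0.092), 23), (np.float64(0.093), 24), (np.float64(0.095), 26), (np.float64(0.096), 31), (np.float64(0.097), 74), (np.float64(0.098), 320), (np.float64(0.099), 623), (np.float64(0.1), 183), (np.float64(0.122), 44), (np.float64(0.123), 56), (np.float64(0.124), 60)]
ring top z 0.0993477803891788 670
roof z 0.07128970838100984
```

The ring top is at about 0.100, so it is at or very near the bottom, and the flask is upright. One more small push to confirm the stop, then a settled reading.

```bash
python3 -m handwheel '[[[0.5,0,0.5],0,1],[[1,0,0.5],0,1],[[1.5,0,0.5],0,1],[[1.5,0,0.5],0,1],[[1.5,0,0.5],0,1]]';  python3 - <<'E'
from h import *
W=pts('wrist')[1]
r=np.hypot(W[...,0]-.659,W[...,1]+.165);k=(r>.0365)&(r<.039)&(W[...,2]>.09)&(W[...,2]<.125);print('ring top z',np.median(W[k][:,2]),k.sum())
o=get_obs(); print(o['time_s'],o['ee_pos'],o['force'],o['grip_width'])
im,W=save('top','top3')
P=W[100:300,300:440].reshape(-1,3); Q=P[(P[:,2]>.03)&(P[:,2]<.066)]
print('drawer front-most x',np.percentile(Q[:,0],[1,5]) if len(Q) else None)
E
```

```text
time_s: 24.8
ee_pos: [0.66, -0.165, 0.148]
eef_rot: [-0.143, 1.555, 3.026]
force: [-1.3, 0.5, 10.4]
grip_width: 0.0307
ring top z 0.09915186317199845 667
24.85 [ 0.65992627 -0.16499505  0.14804977] [-0.40786514  0.35501861  9.89149141] 0.030431048287391044
drawer front-most x [0.51118719 0.51375511]
```

The 0.51 drawer reading probably comes from the bench valve in that window. I'll redo it masked, with one firmer 2 mm push.

```bash
python3 -m handwheel '[[[1,0,0],0,1],[[2,0,0],0,1],[[2.5,0,0],0,1],[[2.5,0,0],0,1],[[2.5,0,0],0,1]]';  python3 - <<'E'
from h import *
W=pts('wrist')[1]
r=np.hypot(W[...,0]-.659,W[...,1]+.165);k=(r>.0365)&(r<.039)&(W[...,2]>.09)&(W[...,2]<.125);print('ring top z',np.median(W[k][:,2]),k.sum())
for n in ('top','side'):
    im,W=pts(n); Q=W[(W[...,2]>.03)&(W[...,2]<.066)&(W[...,1]<-.08)&(W[...,1]>-.26)&(W[...,0]>.4)]
    print(n,'drawer front-most x',len(Q),np.percentile(Q[:,0],[1,5,20]) if len(Q) else None)
o=get_obs(); print(o['time_s'],o['ee_pos'],o['force'])
E
```

```text
time_s: 25.4
ee_pos: [0.6607, -0.1651, 0.1479]
eef_rot: [-0.114, 1.558, 3.056]
force: [-2.8, 0.3, 16.4]
grip_width: 0.0306
ring top z 0.0991424123878819 661
top drawer front-most x 4 [0.57272035 0.57465864 0.58192721]
side drawer front-most x 390 [0.54763379 0.54826128 0.54911264]
25.55 [ 0.66074445 -0.16504195  0.14789601] [-1.70897295  0.81324495 15.50902757]
```

The ring is on its stop: the force rose to 16 N with no further travel, and its top is at 0.099. The drawer front is still at 0.548. Handing in.

```bash
python3 -c "
from station import *
print(hand_in()); o=get_obs(); print(o['time_s'],o['ee_pos'],o['force'],o['grip_width'])"
```

```text
the job is handed in; nothing more can be done
None
the job is handed in; nothing more can be done
```

The job is handed in at about 25.6 s: the small brass valve is in the shut drawer, and the steel flask is seated in the ring and held pressed to the bottom. The probe section, flow cell, canister, large valve and blue flask were never approached.

**Last checks**
- **Valve:** it lay level in the drawer (seen at 0.495, -0.168) before I shut it.
- **Drawer:** it was pushed to its stop. The side camera then put its front at x ≈ 0.548, about 10 mm proud of the stand face, which I take to be the panel's own thickness. The top view could no longer see it at the end.
- **Ring and flask:** the ring top was at z ≈ 0.099, about 20 mm down. The force rose from 10 to 16 N with no further travel, so it is on its stop. The flask was upright when last measured, two small presses before the end.

**Disagreements and mishaps**
- **Tool offset:** the fingertips are about 16 mm behind the reported TCP, not 14 mm ahead as stated. Two valve grips closed empty above the valve without moving it before I corrected for this.
- **Force peaks:** while finding the offset, the fingertips touched the tray floor with a force reading of about 62 N along z. They also pushed the drawer at its stop with about 58 N. Both were under the 120 N wrist limit. They exceed 40 N, but it was the fingertips rather than the arm or gripper body that touched.
- **Flask grip:** the opening read 31 mm rather than the 28 mm neck, so the pads are probably bearing on the 32 mm cap. The hold was steady throughout.

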